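Right the slumped vial and hold the carrier in the code reader's corner

TASK

One vial in the carrier has slumped over the end wall: stand it back upright in the free space at that end of the lane, beside the other vials, and let go of it. Then slide the carrier into the corner of the reader's deck, long side flush along the side rail and end flush against the end stop, with all four vials standing in it. Nothing clamps the carrier while the codes are read, so finish with the gripper holding it pressed firmly against both stops, and do not tip the other vials or disturb the other things on the bench.

Things in the scene. Friction and masses are not known exactly. Their poses are not given: they have to be found in the camera images.
- reader: Code reader, fixed to the bench: a bare metal deck 320 (x) x 240 (y) x 6 mm thick on which the carrier stands, and along its -y side a white scan head 240 x 100 mm, 78 mm high, its face at y = -77 mm. Origin: centre of the deck's underside, at bench level; x along the side rail towards the end stop, y away from the scan head, z up.
- side_rail: Side stop: aluminium rail fixed on the deck in front of the scan head, 270 mm long (x), 28 mm high, 10 mm thick. Origin: middle of its working face, at deck level (6 mm above the bench); x along the rail towards the end stop, y out of the face towards the carrier; the face is the plane y = 0. The carrier's origin is 25 mm from it when home.
- end_stop: End stop: upright steel plate fixed across the far end of the deck, square to the rail, 110 mm wide (y), 36 mm high, 6 mm thick. Origin: middle of its working face, at deck level; the face is the plane x = 0, the carrier comes to it moving along +x. The rail's face lies at y = -55 mm here. The carrier's origin is 100 mm from it when home.
- carrier: Loose grey vial carrier, 0.35 kg, 200 (x) x 50 (y) x 28 mm high. Origin: centre of its underside; z up, +x end towards the end stop. x -45 to 94 mm: open lane 32 mm wide, floor at z = 8 mm, walls to z = 28 mm (sides 9 mm thick, end wall 6 mm). x -100 to -45 mm: solid block with an upright tab. It slides easily (friction about 0.25: 1 to 2 N, more when pressed down). Its yaw starts within 0.2 rad of the rail's.
- carrier_tab (a point): Grip point on the carrier's upright tab, at carrier (-76, 0, 52) mm. The tab is 28 mm long (x), 14 mm thick (y, the way to grip it) and reaches from 28 to 64 mm above the carrier's underside; its middle is about 32 mm from the nearest vial's side.
- fallen_vial: The slumped vial: amber glass, white cap, 61 mm tall, 27 mm across, cap 28 mm across and 17 mm high, about 40 g. It leans about 50 degrees from upright towards the carrier's +x end, its side on the top of the end wall. Origin: centre of its underside; z along its axis to the cap. Its standing place: carrier x = 60 to 80 mm, y = 0, underside at z = 8 mm.
- fallen_cap (a point): Centre of the slumped vial's cap, 52.5 mm from its underside along its axis; the frame's z is the vial's axis.
- vial1: Upright vial in the lane nearest the tab, at about x = -30 mm of the carrier. The standing vials are of the same make; origin at the centre of the underside, z up its axis.
- vial2: Upright vial in the lane, at about x = 0 of the carrier. The standing vials are of the same make; origin at the centre of the underside, z up its axis.
- vial3: Upright vial in the lane next to the free space, at about x = 30 mm of the carrier. The standing vials are of the same make; origin at the centre of the underside, z up its axis.
- cup_a: Bystander: specimen cup with screw lid, 62 mm diameter, 67 mm tall, on the bench. Origin: centre of its underside.
- cup_b: Bystander: a second, equal specimen cup. Origin: centre of its underside.
- stain_bottle: Bystander: small brown bottle, 44 mm diameter, 85 mm tall. Origin: centre of its underside.
- slide_box: Bystander: grey slide box with white lid, 87 x 38 x 38 mm. Origin: centre of its underside.
- kit_carton: Bystander: upright test-kit carton, 60 x 45 x 100 mm. Origin: centre of its underside.
- marker_pen: Bystander: marker pen lying on the bench before the deck's near edge, 135 mm long, 13 mm thick. Origin: under its middle.
- spare_cap: Bystander: a loose white vial cap, 28 mm diameter, 17 mm high, lying on the deck away from the corner, on the side opposite the rail. Origin: centre of its underside.
Things that resemble listed ones, but are neither listed nor needed, are in the scene too. Several things have the shape of the carrier; the one meant has the colours described above.

How it is judged:
By the outcome, as a careful person would: the job done as asked, in the order asked, and still so for the second after the job is handed in, while the arm keeps its last pose, push and grip.
It also fails if it takes over 54 s, if anything falls off the work surface, if the arm or the gripper's body presses on something with over 40 N, if the wrist force passes 120 N, or if a joint passes its speed limit or range.

ROBOT

A 7-joint arm with a two-finger parallel gripper is mounted at the origin on the work surface. World frame = base frame: x ahead of the robot, y to its left, z up, the work surface at z = 0. Lengths are in m, angles in rad, forces in N, time in s.
With the tool pointing down it reaches from about 0.4 to 0.9 m from the base axis. Payload 5.6 kg.
Tool frame: the origin (TCP) lies midway between the tips of the shut fingers; the grasp point (between the pads) lies 19 mm behind it; y points along the fingers, z is the direction in which the jaws open and shut, and the axes are right-handed (so a half turn about y gives the same grasp; the last joint's range is limited). The gripper opens to 92 mm and grips with 3 to 60 N. Pads are 20 mm wide; open, the fingers measure 128 mm over their backs; the gripper's body (75 mm by 189 mm) begins 69 mm behind the grasp point.
Start: joints at [-1.176, 0.468, -0.012, 1.603, 0.006, 1.071, -0.056], TCP at [0.276, 0.589, 0.215] pointing down, gripper open.
Joint ranges: [-2.53, 2.53], [-0.31, 2.02], [-1.57, 1.55], [0.28, 2.44], [-1.29, 4.43], [0.15, 1.84], [-2.92, 2.92]. Speed limits (rad/s): [2.57, 2.57, 3.14, 3.14, 3.14, 3.14, 3.14].

INTERFACE

Orientations are given as a 3x3 rotation matrix whose columns are the frame's x, y, z axes.
In Python, from station import env, effector, solver, viewer, workorder, search_frame, tip_of gives the robot as it stands. Calls block until the motion is done:
- env.reach(position, orientation): joint-space move of the TCP to a pose.
- env.movel(position, frame=None, rate=0.15): straight line of the TCP; frame=None keeps the orientation; rate is the mean speed in m/s.
- env.goto_joints(angles): joint-space move.
- effector.release() and effector.grasp(squeeze=None): open the fingers fully, or close them until they stop; squeeze is the grip in N (None keeps the last).
- env.pause(seconds).
- solver.inverse_kinematics(position, orientation): joint angles nearest the present ones, or None.
- env.sense(): the state.
- viewer.read_camera(name): name is "scene" or "top"; returns (picture, depth): 400x640x3 uint8, red, green, blue; 400x640 float32, m along the optical axis (not along the pixel's ray), 0 where there is no reading.
- viewer.camera_info(name): a dict with "intrinsics" (3x3 intrinsics, pixels), "eye" and "rotation" of the camera in the world. Camera axes: x right, y up, looking along -z (the intrinsics and any distortion apply to the point x, -y, -z); pixel columns grow to the right and rows downward; lengths in m; the calibration is good to about 2 mm. A picture is of the moment at which its call begins. camera_info takes no time and is no camera call.
A pose or a line that the arm cannot do raises env.PlanningError and nothing moves.
- workorder.finish_job(): hands the job in, once; it reports no verdict.
Trained networks look in the newest picture that a camera, given by its name, has taken for a name from the list of things; names that differ only in an ending like _2 or _b are one class to them, and where a whole thing is asked for, a point or a joint stands for the part that bears it (a point fixed in the world has none). Each returns a list of dicts, best first, with "score" (0 to 1); they miss things now and then, are a little off and sometimes report something else, mostly with a low value. They report only what shows in the picture. A call takes as long as a camera call. They do not tell look-alikes from the thing itself.
- search_frame(camera, name): "at" ([x, y, z] in m, in world coordinates, good to about 4 mm: the middle of the surface that is visible of it).
- tip_of(camera, name): "at" ([x, y, z] in m, in world coordinates, good to about 4 mm: a listed point, or the origin of a listed thing).
The state is a dict: "t": time; "joint_positions": joint angles; "joint_velocities": joint speeds; "tau": joint torques, N m; "ee_pos": TCP position; "tcp_rot": TCP orientation; "wrist_force": force on the tool from outside, world axes, zero at the start; "moment": the same for the moment, N m; "gripper_width": finger opening in m.
Only numpy, scipy, OpenCV 4.12 (cv2) and the standard library are available. Lean on these libraries where they do the work, as an engineer would, in place of code of your own. Each camera call takes 0.05 s, during which the arm holds its last target.

## Working session

There is one attempt and no reset: what is moved stays moved. The work goes in short steps, each a Python script; the robot and the scene stay as the last script left them, time stands still between calls to the robot, and variables do not carry over. Pictures are saved under pics/ and viewed, and the job is handed in when it is done.

```bash
ls; mkdir -p pics; python3 - <<'E'
from station import env, effector, solver, viewer, workorder, search_frame, tip_of
import cv2, numpy as np
s=env.sense(); print(s['t'],s['ee_pos'],s['tcp_rot'])
for c in ('scene','top'):
    p,d=viewer.read_camera(c); cv2.imwrite(f'pics/{c}0.png',p[:,:,::-1]); np.save(f'{c}0.npy',d)
    i=viewer.camera_info(c); print(c,i)
for n in ['carrier','carrier_tab','fallen_vial','fallen_cap','vial1','end_stop','side_rail','reader']:
    for c in ('scene','top'):
        for f in (search_frame,tip_of):
            try: print(n,c,f.__name__,[(np.round(r['at'],4).tolist(),round(r['score'],2)) for r in f(c,n)][:5])
            except Exception as e: print(n,c,f.__name__,e)
print(env.sense()['t'])
E
```

```text
pics
0.0 [0.27537707 0.58813753 0.21364416] [[ 9.05656879e-01 -6.55293149e-04  4.24010835e-01]
 [-4.24011328e-01 -1.65878165e-03  9.05655366e-01]
 [ 1.09871635e-04 -9.99998410e-01 -1.78013873e-03]]
scene {'intrinsics': array([[489.58400629,   0.        , 314.4879094 ],
       [  0.        , 489.58400629, 193.12091421],
       [  0.        ,   0.        ,   1.        ]]), 'eye': array([1.27251328, 0.68703908, 0.80458664]), 'rotation': array([[-0.6695138 , -0.44741554,  0.59293389],
       [ 0.74248126, -0.42646804,  0.51657195],
       [ 0.02174504,  0.78609436,  0.6177239 ]])}
top {'intrinsics': array([[516.71272066,   0.        , 319.1095755 ],
       [  0.        , 516.71272066, 203.83929855],
       [  0.        ,   0.        ,   1.        ]]), 'eye': array([0.41531121, 0.067758  , 1.2315185 ]), 'rotation': array([[-0.0221979 ,  0.99140651, -0.12892011],
       [-0.99974495, -0.02254883, -0.00126296],
       [-0.00415911,  0.12885919,  0.99165418]])}
carrier scene call [([0.6195, -0.3291, 0.0244], 0.78), ([0.5835, 0.1267, 0.0315], 0.73), ([0.6511, -0.1558, 0.0613], 0.68)]
carrier 
[... 1971 characters left out ...]
0992, 0.0148], 0.68)]
end_stop top call [([0.7268, 0.0609, 0.0293], 0.89)]
end_stop top call [([0.7218, 0.0599, 0.0063], 0.73)]
side_rail scene call [([0.5869, 0.0131, 0.0261], 0.66)]
side_rail scene call [([0.5835, 0.0139, 0.0044], 0.94), ([0.5272, 0.2787, -0.0002], 0.34)]
side_rail top call [([0.5818, 0.0104, 0.0344], 0.96), ([0.5509, 0.0986, 0.0775], 0.41)]
side_rail top call [([0.5879, 0.0159, 0.0067], 0.97), ([0.6432, -0.1615, -0.0008], 0.37)]
reader scene call [([0.6322, 0.0148, 0.0142], 0.83), ([0.4929, -0.1624, 0.0391], 0.19)]
reader scene call [([0.5856, 0.0698, 0.0013], 0.75)]
reader top call [([0.5761, 0.0228, 0.0073], 0.79)]
reader top call [([0.5812, 0.0724, -0.0012], 0.88)]
1.7
```

View pics/scene0.png

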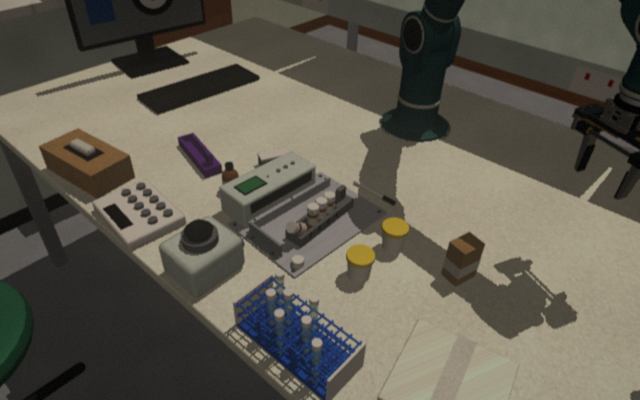

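View pics/top0.png

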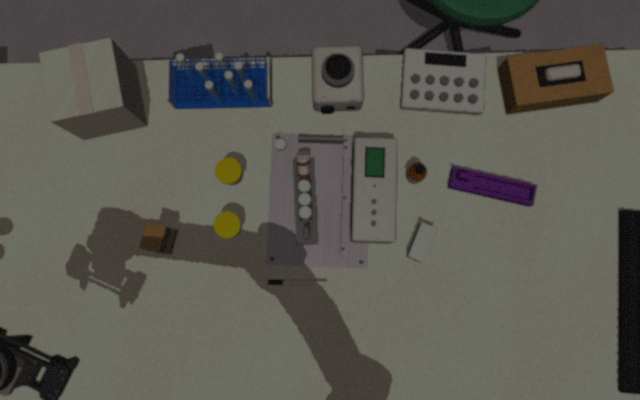

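Scene: the grey carrier stands on the deck (top px ~304,197; scene px ~318,212). The candidates are:
- **Carrier:** grey on the deck (304,197) or the purple one (493,185). The grey one matches the description.
- **Fallen cap:** in the lane (304,160), the spare cap (280,144), or the blue rack's tube caps (~220,75).

I'll check this in a close crop.

```bash
cat > h.py <<'E'
import numpy as np, cv2
from station import env, effector, solver, viewer, workorder, search_frame, tip_of
def pts(c,d):
    i=viewer.camera_info(c);K=i['intrinsics'];v,u=np.mgrid[0:400,0:640]
    x=(u-K[0,2])/K[0,0]*d;y=(v-K[1,2])/K[1,1]*d
    P=np.stack([x,-y,-d],-1)@i['rotation'].T+i['eye']; P[d==0]=np.nan; return P
def proj(c,X):
    i=viewer.camera_info(c);K=i['intrinsics'];q=(np.atleast_2d(X)-i['eye'])@i['rotation']
    return np.c_[K[0,0]*q[:,0]/-q[:,2]+K[0,2],K[1,1]*-q[:,1]/-q[:,2]+K[1,2]]
def crop(c,p,box,name,k=6,g=1.8):
    a,b,cc,dd=box; im=p[b:dd,a:cc,::-1]; im=np.clip(im.astype(float)*g,0,255).astype(np.uint8)
    cv2.imwrite(name,cv2.resize(im,None,fx=k,fy=k,interpolation=cv2.INTER_CUBIC))
E
python3 - <<'E'
from h import *
for c,box in (('top',(262,125,402,275)),('scene',(210,140,400,280))):
    p=cv2.imread(f'pics/{c}0.png')[:,:,::-1]
    crop(c,p,box,f'pics/{c}0c.png',4)
    P=pts(c,np.load(f'{c}0.npy'))
    m=(P[...,0]>.4)&(P[...,0]<.76)&(P[...,1]>-.06)&(P[...,1]<.2)
    # height map
    Q=P[m]; print(c,[ (z,((abs(Q[:,2]-z)<.002).sum())) for z in np.arange(-.004,.09,.004).round(3)])
    if c=='top':
        for z0,z1 in ((.030,.037),(.064,.074),(.074,.082),(.038,.062)):
            k=m&(P[...,2]>z0)&(P[...,2]<z1)&(P[...,1]>.06)
            q=P[k]; print(z0,len(q)); 
            if len(q)>20:
                print(np.percentile(q,[1,50,99],axis=0).round(4).tolist())
                r=cv2.minAreaRect(q[:,:2].astype(np.float32)*1000);print(r)
E
```

```text
top [(np.float64(-0.004), np.int64(671)), (np.float64(0.0), np.int64(2118)), (np.float64(0.004), np.int64(4876)), (np.float64(0.008), np.int64(2988)), (np.float64(0.012), np.int64(342)), (np.float64(0.016), np.int64(99)), (np.float64(0.02), np.int64(90)), (np.float64(0.024), np.int64(85)), (np.float64(0.028), np.int64(172)), (np.float64(0.032), np.int64(798)), (np.float64(0.036), np.int64(548)), (np.float64(0.04), np.int64(160)), (np.float64(0.044), np.int64(85)), (np.float64(0.048), np.int64(49)), (np.float64(0.052), np.int64(44)), (np.float64(0.056), np.int64(53)), (np.float64(0.06), np.int64(66)), (np.float64(0.064), np.int64(68)), (np.float64(0.068), np.int64(187)), (np.float64(0.072), np.int64(466)), (np.float64(0.076), np.int64(1398)), (np.float64(0.08), np.int64(865)), (np.float64(0.084), np.int64(71)), (np.float64(0.088), np.int64(1))]
0.03 832
[[0.4805, 0.0754, 0.0302], [0.5501, 0.1013, 0.0333], [0.7271, 0.1287, 0.0369]]
((605.2542724609375, 100.78880310058594), (64.17163848876953, 251.049560546875), 86.51406860351562)
0.064 334
[[0.4917, 0.089, 0.0644], [0.5779, 0.1016, 0.0
[... 674 characters left out ...]
0.012), np.int64(268)), (np.float64(0.016), np.int64(244)), (np.float64(0.02), np.int64(394)), (np.float64(0.024), np.int64(351)), (np.float64(0.028), np.int64(436)), (np.float64(0.032), np.int64(749)), (np.float64(0.036), np.int64(228)), (np.float64(0.04), np.int64(248)), (np.float64(0.044), np.int64(166)), (np.float64(0.048), np.int64(169)), (np.float64(0.052), np.int64(177)), (np.float64(0.056), np.int64(182)), (np.float64(0.06), np.int64(190)), (np.float64(0.064), np.int64(213)), (np.float64(0.068), np.int64(253)), (np.float64(0.072), np.int64(479)), (np.float64(0.076), np.int64(1001)), (np.float64(0.08), np.int64(142)), (np.float64(0.084), np.int64(0)), (np.float64(0.088), np.int64(0))]
```

View pics/top0c.png

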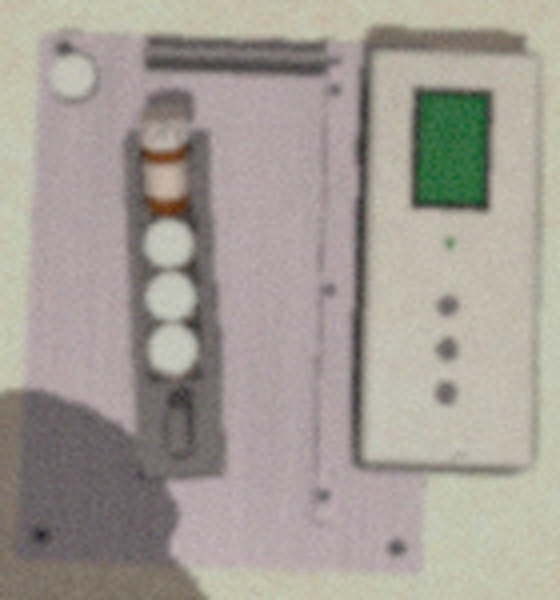

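View pics/scene0c.png

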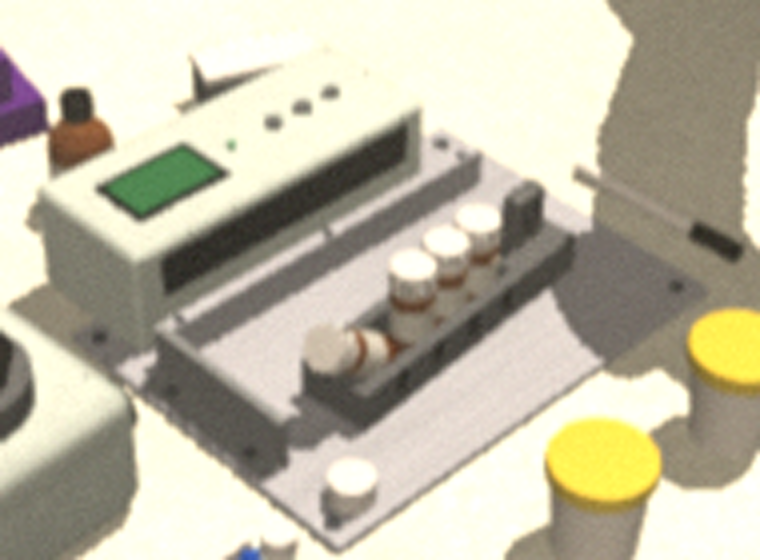

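Choice confirmed: grey carrier with the tab at the -x end and the slumped amber vial hanging over the +x end. The crop shows its cap at about top (303,158), with three upright caps behind it. Next I'll refine the poses from the saved depth.

```bash
python3 - <<'E'
from h import *
P={c:pts(c,np.load(f'{c}0.npy')) for c in ('top','scene')}
def fit(A,dx,n=''):
    c=np.polyfit(A[:,0],A[:,1],1); print(n,'slope',c[0].round(4),'y@mid',np.polyval(c,dx).round(4),'n',len(A),'res',np.std(A[:,1]-np.polyval(c,A[:,0])).round(4))
T=P['top']; S=P['scene']
for c in P:
    Q=P[c].reshape(-1,3); Q=Q[~np.isnan(Q[:,0])]
    # carrier wall tops
    k=(Q[:,2]>.026)&(Q[:,2]<.045)&(Q[:,1]>.06)&(Q[:,1]<.14)&(Q[:,0]>.47)&(Q[:,0]<.70)
    q=Q[k]; mids=[];lo=[];hi=[]
    for x in np.arange(.485,.675,.008):
        b=q[(abs(q[:,0]-x)<.004)]
        if len(b)>4: mids.append((x,(b[:,1].min()+b[:,1].max())/2));lo.append((x,b[:,1].min()));hi.append((x,b[:,1].max()))
    print(c,'z',np.median(q[:,2])); 
    for a,n in ((mids,'mid'),(lo,'lo'),(hi,'hi')): fit(np.array(a),.58,n)
    print('x ext',np.percentile(q[:,0],[0,1,99,100]).round(4))
    # rail
    k=(Q[:,2]>.026)&(Q[:,2]<.045)&(Q[:,1]>-.003)&(Q[:,1]<.03)&(Q[:,0]>.44)&(Q[:,0]<.70); q=Q[k]
    print('rail n',len(q),'z',np.median(q[:,2]).round(4), 'x',np.percentile(q[:,0],[0,1,99,100]).round(4))
    fit(q,.58,'railpts')
    a=[]
    for x in np.arange(.47,.69,.01):
        b=q[abs(q[:,0]-x)<.005]
        if len(b): a.append((x,b[:,1].max()))
    fit(np.array(a),.58,'railmax')
    k=(Q[:,2]>.034)&(Q[:,2]<.05)&(Q[:,1]>.02)&(Q[:,1]<.115)&(Q[:,0]>.70)&(Q[:,0]<.75); q=Q[k]
    print('stop n',len(q),np.percentile(q,[1,50,99],axis=0).round(4).tolist()); fit(q[:,[1,0]],.05,'stop x(y)')
    a=[]
    for y in np.arange(.02,.115,.008):
        b=q[abs(q[:,1]-y)<.004]
        if len(b): a.append((y,b[:,0].min()))
    fit(np.array(a),.05,'stopmin')
    # caps
    k=(Q[:,2]>.07)&(Q[:,1]>.06)&(Q[:,1]<.14)&(Q[:,0]>.53)&(Q[:,0]<.64); q=Q[k]
    for x0 in (.552,.581,.611):
        b=q[abs(q[:,0]-x0)<.013]; print('cap',np.median(b,axis=0).round(4), ((b.min(0)+b.max(0))/2).round(4))
    k=(Q[:,2]>.05)&(Q[:,1]>.06)&(Q[:,1]<.14)&(Q[:,0]>.47)&(Q[:,0]<.532); q=Q[k]; print('tab',len(q),q.min(0).round(4),q.max(0).round(4))
    fit(q,.505,'tab')
    k=(Q[:,2]>.04)&(Q[:,1]>.06)&(Q[:,1]<.14)&(Q[:,0]>.633)&(Q[:,0]<.71); q=Q[k]; print('fv',len(q),q.min(0).round(4),q.max(0).round(4), np.median(q,axis=0))
    fit(q,.66,'fv'); fit(q[abs(q[:,1]-.102)<.004][:,[0,2]],.67,'fvz')
E
```

```text
top z 0.033370171463030784
mid slope 0.0303 y@mid 0.102 n 24 res 0.0004
lo slope 0.0273 y@mid 0.0778 n 24 res 0.0007
hi slope 0.0332 y@mid 0.1261 n 24 res 0.0007
x ext [0.48   0.4804 0.6764 0.6785]
rail n 467 z 0.0332 x [0.453  0.4553 0.6967 0.6998]
railpts slope -0.0552 y@mid 0.0101 n 467 res 0.0034
railmax slope -0.0607 y@mid 0.0144 n 22 res 0.0006
stop n 133 [[0.722, 0.0212, 0.0341], [0.7271, 0.066, 0.0405], [0.7331, 0.1132, 0.0459]]
stop x(y) slope 0.0578 y@mid 0.7263 n 133 res 0.0022
stopmin slope 0.062 y@mid 0.7232 n 12 res 0.0005
cap [0.5502 0.1013 0.0741] [0.5516 0.1014 0.0758]
cap [0.5798 0.102  0.0739] [0.581  0.1009 0.0747]
cap [0.6097 0.1026 0.0741] [0.6098 0.1026 0.0741]
tab 80 [0.4896 0.0932 0.0573] [0.5171 0.107  0.0758]
tab slope 0.0282 y@mid 0.0995 n 80 res 0.004
fv 263 [0.6391 0.0903 0.0401] [0.6932 0.124  0.0745] [0.66673633 0.10414087 0.05733944]
fv slope 0.0163 y@mid 0.104 n 263 res 0.0077
fvz slope 0.4944 y@mid 0.0602 n 75 res 0.0055
scene z 0.032001562810973605
mid slope 0.0189 y@mid 0.1163 n 24 res 0.007
lo slope 0.0135 y@mid 0.1012 n 24 res 0.014
hi slope 0.0243 y@mid 0.1313 n 24 res 0.0009
x ext [0.4782 0.4815 0.6804 0.6838]
rail n 495 z 0.0314 x [0.4495 0.456  0.698  0.6998]
railpts slope -0.023 y@mid 0.0105 n 495 res 0.008
railmax slope -0.0595 y@mid 0.0197 n 22 res 0.0007
stop n 123 [[0.7226, 0.0227, 0.0342], [0.7288, 0.0719, 0.0391], [0.7331, 0.1146, 0.0427]]
stop x(y) slope 0.051 y@mid 0.7277 n 123 res 0.0023
stopmin slope 0.0455 y@mid 0.7237 n 12 res 0.0008
cap [0.5522 0.1062 0.0728] [0.5519 0.1052 0.0734]
cap [0.5811 0.1062 0.0725] [0.5804 0.105  0.0728]
cap [0.6111 0.107  0.0725] [0.6113 0.1066 0.0728]
tab 90 [0.4899 0.0963 0.0501] [0.5209 0.1115 0.0718]
tab slope -0.0592 y@mid 0.1061 n 90 res 0.0041
fv 196 [0.6456 0.0961 0.0401] [0.6969 0.123  0.0722] [0.68242202 0.11419717 0.05728714]
fv slope -0.1645 y@mid 0.1155 n 196 res 0.007
fvz slope -0.2743 y@mid 0.0646 n 38 res 0.0054
```

```bash
cat >> h.py <<'E'
CY=0.030; C0=np.array([.5807,.1032,.006])   # carrier pose at start
RY=-0.060                                     # rail yaw
def carr(p,C=C0,yaw=CY):
    c,s=np.cos(yaw),np.sin(yaw); p=np.asarray(p,float); return C+np.array([c*p[0]-s*p[1],s*p[0]+c*p[1],p[2]])
def tool(yaw,lean,sgn):
    """lean>0: gripper body leans to carrier +x"""
    c,s=np.cos(yaw),np.sin(yaw)
    y=np.array([-np.sin(lean)*c,-np.sin(lean)*s,-np.cos(lean)]); z=sgn*np.array([-s,c,0])
    return np.column_stack([np.cross(y,z),y,z])
def tcp(g,R): return np.asarray(g)+.019*R[:,1]   # grasp point -> TCP
E
python3 - <<'E'
from h import *
print(env.sense()['joint_positions'].round(3) if hasattr(env.sense()['joint_positions'],'round') else env.sense()['joint_positions'])
d=np.deg2rad
for sgn in (1,-1):
  for L0 in (20,10,0):
    for n,p,l,yaw,C in (('pre',(102,0,110),L0,CY,C0),('grasp',(102,0,55),L0,CY,C0),('up',(102,0,85),L0,CY,C0),('hover',(71,0,90),L0-50,CY,C0),('put',(71,0,62),L0-50,CY,C0),('tab',(-76,0,52),0,CY,C0),('tabhome',(-76,0,52),0,RY,np.array([.6227,.04,.006]))):
        R=tool(yaw,d(l),sgn); q=solver.inverse_kinematics(tcp(carr(np.array(p)/1000,C,yaw),R),R)
        print(sgn,L0,n,None if q is None else np.round(q,2))
E
```

```text
[-1.176  0.467 -0.012  1.603  0.006  1.071 -0.056]
1 20 pre [-0.23  0.85  0.08  1.27 -0.11  1.38  1.48]
1 20 grasp [-0.22  0.91  0.07  1.28 -0.1   1.3   1.48]
1 20 up [-0.22  0.87  0.08  1.28 -0.11  1.34  1.48]
1 20 hover [-0.07  0.52 -0.24  2.06  1.32  0.23  0.1 ]
1 20 put [-0.08  0.57 -0.23  2.06  1.58  0.23 -0.15]
1 20 tab [-0.35  0.5   0.11  2.06 -0.09  0.59  1.42]
1 20 tabhome [-0.25  0.55  0.13  1.98 -0.12  0.63  1.47]
1 10 pre [-0.25  0.75  0.09  1.43 -0.1   1.14  1.47]
1 10 grasp [-0.24  0.81  0.07  1.45 -0.09  1.06  1.47]
1 10 up [-0.24  0.77  0.08  1.44 -0.09  1.11  1.47]
1 10 hover [ 0.57  0.89 -1.11  2.13  2.03  0.84 -0.25]
1 10 put [ 0.57  0.98 -1.11  2.13  2.11  0.9  -0.26]
1 10 tab [-0.35  0.5   0.11  2.06 -0.09  0.59  1.42]
1 10 tabhome [-0.25  0.55  0.13  1.98 -0.12  0.63  1.47]
1 0 pre [-0.27  0.66  0.1   1.58 -0.08  0.91  1.46]
1 0 grasp [-0.26  0.73  0.08  1.6  -0.07  0.82  1.45]
1 0 up [-0.27  0.69  0.09  1.59 -0.08  0.86  1.46]
1 0 hover [ 0.58  0.98 -1.11  2.21  2.36  1.02 -0.46]
1 0 put [ 0.59  1.08 -1.12  2.21  2.42  1.08 -0.44]
1 0 tab [-0.35  0.5   0.11  2.
[... 525 characters left out ...]
asp [-0.57  0.89  0.63  1.48 -0.54  1.14 -1.35]
-1 10 up [-0.58  0.86  0.64  1.47 -0.52  1.18 -1.36]
-1 10 hover [-0.1   0.53 -0.23  2.17  2.3   0.35  2.25]
-1 10 put [-0.1   0.59 -0.23  2.17  2.41  0.4   2.15]
-1 10 tab [-0.68  0.55  0.53  2.08 -0.46  0.63 -1.38]
-1 10 tabhome [-0.58  0.6   0.56  2.   -0.5   0.68 -1.33]
-1 0 pre [-0.62  0.73  0.63  1.61 -0.5   0.97 -1.36]
-1 0 grasp [-0.61  0.8   0.61  1.63 -0.56  0.89 -1.32]
-1 0 up [-0.62  0.76  0.62  1.62 -0.53  0.93 -1.34]
-1 0 hover [ 0.26  0.69 -0.67  2.23  2.45  0.76  2.28]
-1 0 put [ 0.26  0.77 -0.67  2.23  2.5   0.82  2.26]
-1 0 tab [-0.68  0.55  0.53  2.08 -0.46  0.63 -1.38]
-1 0 tabhome [-0.58  0.6   0.56  2.   -0.5   0.68 -1.33]
```

```bash
python3 - <<'E'
from h import *
d=np.deg2rad; C1=np.array([.6227,.04,.006])
for sgn in (1,):
  for L0 in (38,32,27):
    for n,p,l,yaw,C in (('pre',(102+60*np.tan(d(L0)),0,115),L0,CY,C0),('grasp',(102,0,54),L0,CY,C0),('up',(102,0,85),L0,CY,C0),('hover',(71,0,90),L0-50,CY,C0),('put',(71,0,62),L0-50,CY,C0)):
        R=tool(yaw,d(l),sgn); q=solver.inverse_kinematics(tcp(carr(np.array(p)/1000,C,yaw),R),R)
        print(sgn,L0,n,None if q is None else np.round(q,2))
for c in('top','scene'):
    P=pts(c,np.load(f'{c}0.npy')).reshape(-1,3)
    for z in(.05,.08,.1,.15):
        k=(P[:,0]>.735)&(P[:,0]<1.0)&(P[:,1]>-.02)&(P[:,1]<.24)&(P[:,2]>z)
        if k.sum(): print(c,z,k.sum(),P[k].min(0).round(3),P[k].max(0).round(3))
E
```

```text
1 38 pre None
1 38 grasp [-0.19  1.12  0.05  0.97 -0.12  1.72  1.47]
1 38 up [-0.19  1.08  0.05  0.96 -0.12  1.76  1.47]
1 38 hover [-0.3   0.56  0.08  1.85 -0.01  0.54  1.38]
1 38 put [-0.28  0.6   0.06  1.85  0.01  0.48  1.36]
1 32 pre [-0.19  1.06  0.07  0.9  -0.12  1.74  1.47]
1 32 grasp [-0.2   1.04  0.06  1.08 -0.12  1.58  1.48]
1 32 up [-0.2   1.01  0.06  1.07 -0.12  1.62  1.48]
1 32 hover [-0.29  0.53  0.06  1.92  0.09  0.38  1.28]
1 32 put [-0.27  0.57  0.04  1.93  0.13  0.33  1.24]
1 27 pre [-0.21  0.98  0.08  1.03 -0.12  1.61  1.48]
1 27 grasp [-0.21  0.98  0.06  1.16 -0.11  1.46  1.48]
1 27 up [-0.21  0.95  0.07  1.16 -0.11  1.5   1.48]
1 27 hover [-0.29  0.51  0.04  1.99  0.26  0.26  1.11]
1 27 put [-0.28  0.56  0.04  2.    0.33  0.21  1.04]
top 0.05 3316 [ 0.787 -0.02   0.05 ] [0.938 0.24  0.141]
top 0.08 2517 [ 0.799 -0.02   0.08 ] [0.938 0.24  0.141]
top 0.1 953 [ 0.828 -0.017  0.1  ] [0.909 0.239 0.141]
scene 0.05 4209 [ 0.787 -0.02   0.05 ] [0.942 0.24  0.136]
scene 0.08 2666 [ 0.803 -0.02   0.08 ] [0.94  0.24  0.136]
scene 0.1 976 [ 0.828 -0.013  0.1  ] [0.909 0.24  0.136]
```

```bash
python3 - <<'E'
from h import *
d=np.deg2rad
Rm=tool(CY,d(15),1); env.reach(carr([.115,0,.24]),Rm); print(env.sense()['t'])
R=tool(CY,d(32),1); g=carr([.102,0,.054])
env.reach(tcp(g-.068*R[:,1],R),R); s=env.sense(); print(s['t'],s['ee_pos'],s['wrist_force'].round(2) if hasattr(s['wrist_force'],'round') else s['wrist_force'])
for c,box in (('top',(262,125,402,275)),('scene',(210,140,400,280))):
    p,_=viewer.read_camera(c); crop(c,p,box,f'pics/{c}1.png',4)
    a=proj(c,[g,carr([.0615,0,.0183])])-np.array(box[:2]); print(c,(a*4).round())
E
```

```text
3.9917
4.6333 [0.70895652 0.10770612 0.10224934] [ 0.13 -0.59  1.3 ]
top [[160. 120.]
 [166. 200.]]
scene [[325. 343.]
 [372. 353.]]
```

View pics/scene1.png

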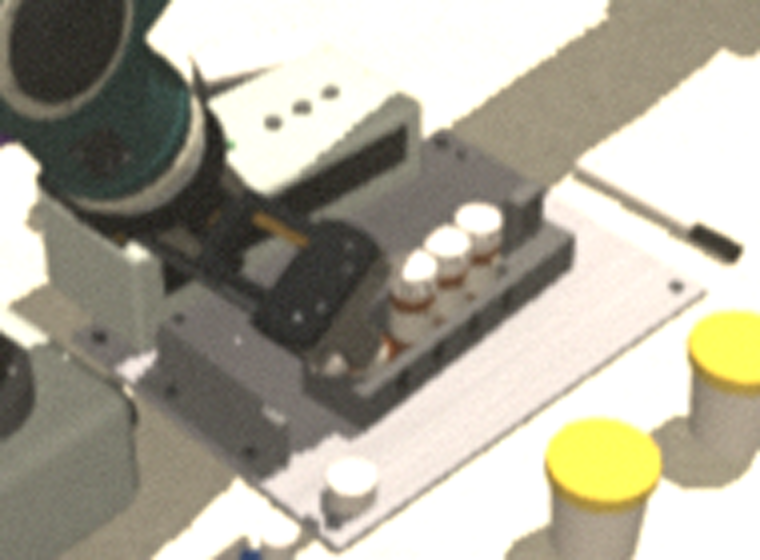

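View pics/top1.png

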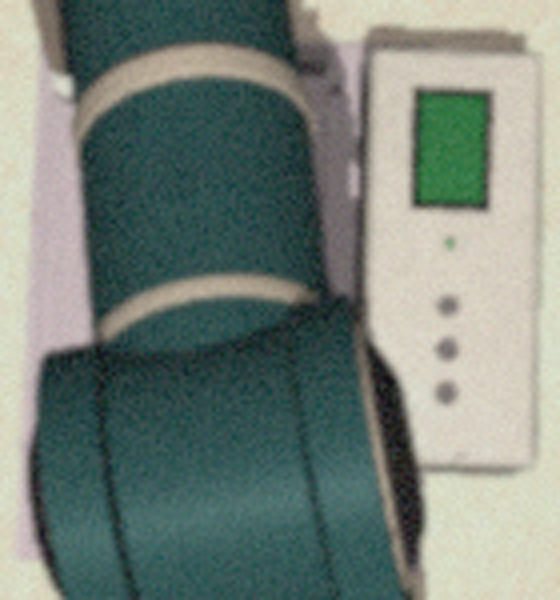

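The scene view shows the carrier unmoved, with the gripper lined up behind the slumped cap at crop (325,343), matching my projection. The arm hides the top view. I'll approach and grip.

```bash
python3 - <<'E'
from h import *
d=np.deg2rad
R=tool(CY,d(32),1); g=carr([.102,0,.054])
f0=np.array(env.sense()['wrist_force'])
env.movel(tcp(g,R),R,rate=.08); s=env.sense(); print(s['t'],s['ee_pos'],tcp(g,R),(np.array(s['wrist_force'])-f0).round(2))
effector.grasp(12); s=env.sense(); print(s['t'],s['gripper_width'],(np.array(s['wrist_force'])-f0).round(2))
p,_=viewer.read_camera('scene'); crop('scene',p,(230,170,350,270),'pics/scene2.png',6)
E
```

```text
5.7333 [0.67318211 0.10598054 0.04443503] [0.67259017 0.10595753 0.04388709] [-1.12 -2.12 -1.  ]
6.7167 0.027750886250330488 [-0.26 -1.13 -0.2 ]
```

View pics/scene2.png

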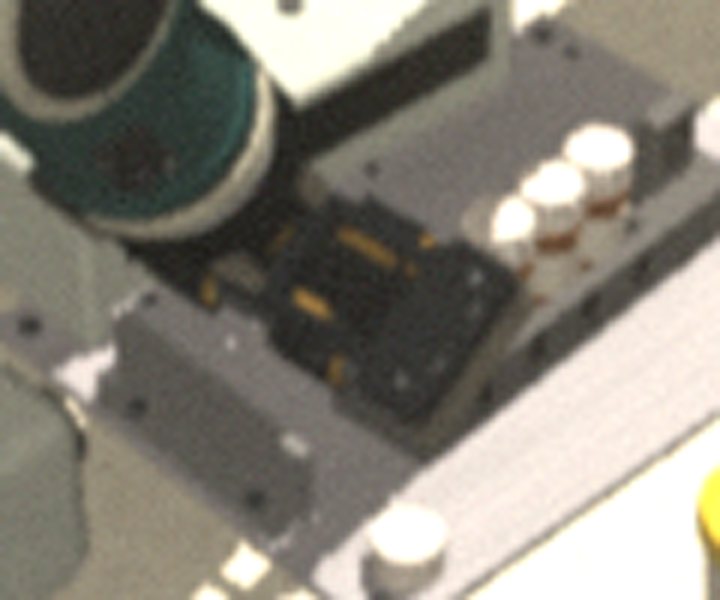

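Width is 27.8 mm, so it has gripped the cap; the carrier looks unmoved. Next I lift, turn the vial upright above its place, and look before lowering.

```bash
python3 - <<'E'
from h import *
d=np.deg2rad
R=tool(CY,d(32),1)
env.movel(tcp(carr([.103,0,.090]),R),R,rate=.1); s=env.sense(); print(s['t'],s['gripper_width'],s['wrist_force'])
R2=tool(CY,d(-18),1)
env.movel(tcp(carr([.071,0,.094]),R2),R2,rate=.04); s=env.sense(); print(s['t'],s['gripper_width'],s['wrist_force'])
p,_=viewer.read_camera('scene'); crop('scene',p,(250,150,370,250),'pics/scene3.png',6)
p,_=viewer.read_camera('top'); crop('top',p,(262,125,402,275),'pics/top3.png',4)
E
```

```text
7.275 0.027271937951216428 [-0.42442216 -0.83247724 -1.07823631]
8.4917 0.027767170919060447 [ 0.0073321  -0.25121742 -0.38760289]
```

View pics/scene3.png

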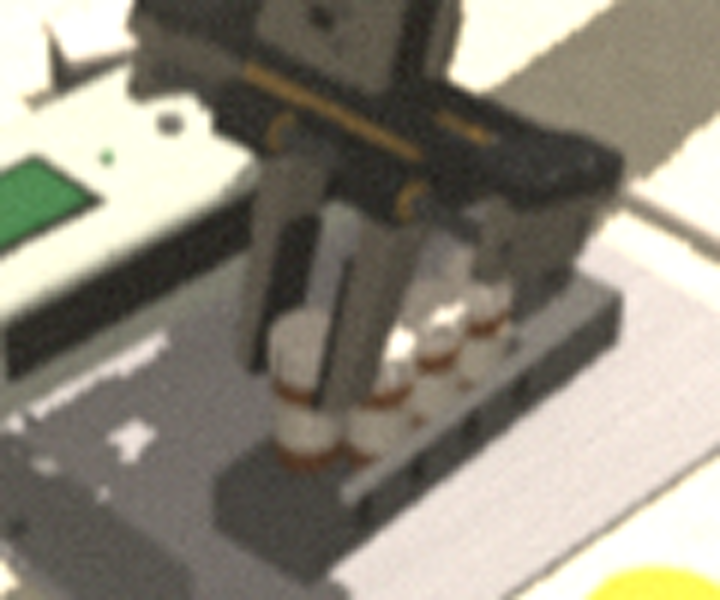

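View pics/top3.png

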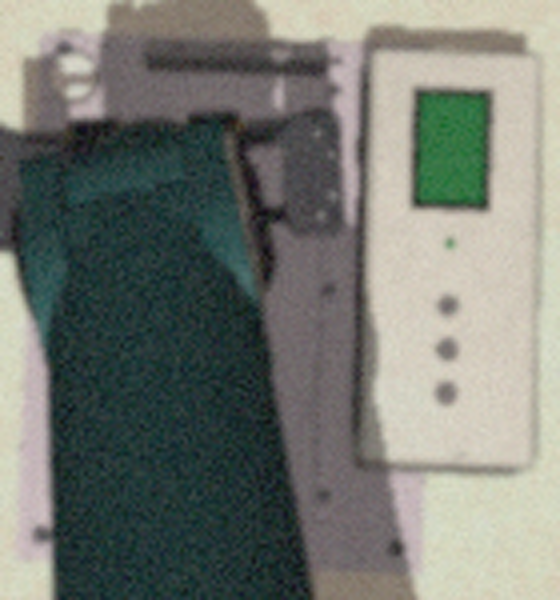

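The vial hangs plumb above the free space: cap (303,355) and base (303,462) in the crop, with the other three still standing. I'll check the carrier hasn't shifted and the lateral alignment, using the scene depth.

```bash
python3 - <<'E'
from h import *
p,dd=viewer.read_camera('scene'); P1=pts('scene',dd); P0=pts('scene',np.load('scene0.npy'))
for P in (P0,P1):
    Q=P.reshape(-1,3)
    k=(Q[:,2]>.028)&(Q[:,2]<.037)&(Q[:,1]>.118)&(Q[:,1]<.14)&(Q[:,0]>.5)&(Q[:,0]<.67); q=Q[k]
    c=np.polyfit(q[:,0],q[:,1],1); print('wall',len(q),c,np.polyval(c,.58), 'end x',np.percentile(Q[(Q[:,2]>.012)&(Q[:,2]<.03)&(Q[:,1]>.085)&(Q[:,1]<.12)&(Q[:,0]>.66)&(Q[:,0]<.7)],[50],axis=0))
    # vial3 visible and held vial, z slices
    for z0,z1 in((.045,.055),(.055,.065),(.08,.095),(.095,.11)):
      for x0,x1 in ((.592,.63),(.635,.672)):
        k=(Q[:,2]>z0)&(Q[:,2]<z1)&(Q[:,1]>.08)&(Q[:,1]<.125)&(Q[:,0]>x0)&(Q[:,0]<x1); q=Q[k]
        if len(q)>8: print(z0,x0,len(q),'max x,y',np.percentile(q,97,axis=0).round(4),'med',np.median(q,axis=0).round(4))
print(carr([.071,0,.04]),env.sense()['ee_pos'],env.sense()['t'])
E
```

```text
wall 255 [0.0156165  0.11651474] 0.1255723085594317 end x [[0.67906838 0.10419525 0.02022133]]
0.045 0.592 35 max x,y [0.6226 0.1187 0.0548] med [0.6192 0.1136 0.05  ]
0.045 0.635 30 max x,y [0.6705 0.1216 0.0546] med [0.6593 0.1165 0.0489]
0.055 0.592 39 max x,y [0.6241 0.1195 0.0639] med [0.6192 0.1137 0.0591]
0.055 0.635 9 max x,y [0.6706 0.1177 0.064 ] med [0.6676 0.1127 0.0582]
wall 230 [0.02557156 0.11109283] 0.12592432852823193 end x [[0.67906821 0.10026759 0.02221584]]
0.045 0.592 25 max x,y [0.623  0.1195 0.0546] med [0.6154 0.1162 0.0493]
0.045 0.635 36 max x,y [0.6665 0.1207 0.0546] med [0.6622 0.1155 0.0492]
0.055 0.592 24 max x,y [0.6194 0.1187 0.0646] med [0.6135 0.1165 0.06  ]
0.055 0.635 35 max x,y [0.6671 0.1211 0.0638] med [0.6632 0.1163 0.0594]
0.08 0.635 68 max x,y [0.6686 0.1234 0.0945] med [0.6652 0.1056 0.0881]
0.095 0.635 146 max x,y [0.6674 0.1224 0.1087] med [0.6601 0.1032 0.1029]
[0.65166805 0.10532968 0.046     ] [0.65828172 0.10538807 0.081941  ] 8.6417
```

```bash
python3 - <<'E'
from h import *
d=np.deg2rad; R2=tool(CY,d(-18),1)
env.movel(tcp(carr([.071,0,.068]),R2),R2,rate=.05)
env.pause(.1); s=env.sense(); f0=np.array(s['wrist_force']); print(s['t'],f0.round(2))
for z in np.arange(.066,.0575,-.001):
    env.movel(tcp(carr([.071,0,z]),R2),R2,rate=.02); s=env.sense(); f=np.array(s['wrist_force'])-f0
    print(round(z,4),f.round(2),s['ee_pos'][2].round(4),s['gripper_width'])
    if f[2]>1.0: break
print(s['t'])
p,dd=viewer.read_camera('scene'); crop('scene',p,(250,150,370,250),'pics/scene4.png',6)
E
```

```text
9.4083 [ 0.6  -0.11 -0.3 ]
0.066 [-1.69 -0.62 -0.9 ] 0.054 0.027563236862758685
0.065 [-0.77 -0.12 -0.29] 0.0529 0.027548153153029636
0.064 [-1.08 -0.85 -0.38] 0.0518 0.027644107552577957
0.063 [-2.29 -0.56  5.13] 0.0517 0.02758243986814496
10.4083
```

View pics/scene4.png

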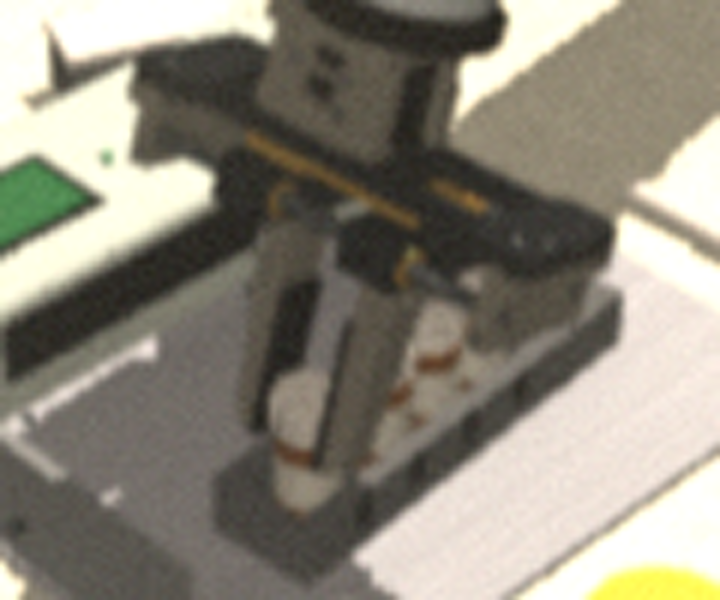

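Contact came within 2 mm of the expected floor height, so the vial's base is in the lane. I'll release, back off, and look.

```bash
python3 - <<'E'
from h import *
d=np.deg2rad; R2=tool(CY,d(-18),1)
effector.release(); s=env.sense(); print(s['t'],s['gripper_width'],s['wrist_force'])
p0=np.array(s['ee_pos'])
env.movel(p0-.09*R2[:,1],R2,rate=.15)
env.reach(tcp(carr([-.12,0,.20]),tool(CY,0,1)),tool(CY,0,1))
print(env.sense()['t'])
for c,box in (('top',(262,125,402,275)),('scene',(230,150,390,270))):
    p,dd=viewer.read_camera(c); np.save(f'{c}5.npy',dd); crop(c,p,box,f'pics/{c}5.png',4)
E
```

```text
11.4917 0.09229478158824761 [-0.2058268  -0.95901161 -0.02282942]
12.9583
```

View pics/scene5.png

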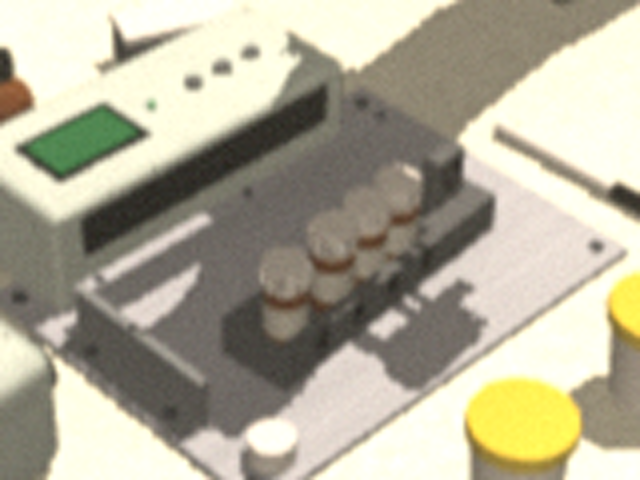

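View pics/top5.png

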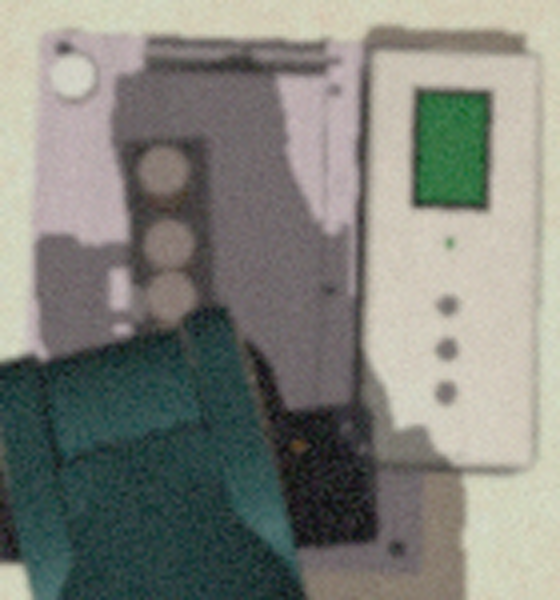

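All four vials stand (caps at scene crop (285,270), (330,232), (366,212), (402,185)); nothing else moved. Next I grip the tab.

```bash
python3 - <<'E'
from h import *
R=tool(.028,0,1); g=carr([-.076,0,.052])
env.reach(tcp(g+[0,0,.06],R),R); env.pause(.1); f0=np.array(env.sense()['wrist_force'])
env.movel(tcp(g,R),R,rate=.1); s=env.sense(); print(s['t'],s['ee_pos'],(np.array(s['wrist_force'])-f0).round(2))
effector.grasp(25); env.pause(.1); s=env.sense(); print(s['t'],s['gripper_width'],np.round(np.array(s['wrist_force'])-f0,2),np.round(s['moment'],2))
for c,box in (('top',(262,125,402,275)),('scene',(230,150,390,270))):
    p,dd=viewer.read_camera(c); np.save(f'{c}6.npy',dd); crop(c,p,box,f'pics/{c}6.png',4)
E
```

```text
14.3833 [0.50514374 0.10098627 0.03948924] [-0.45 -0.34 -0.02]
15.6417 0.013922425189614786 [ 0.01 -1.92 -0.6 ] [-0.15  0.01 -0.16]
```

View pics/scene6.png

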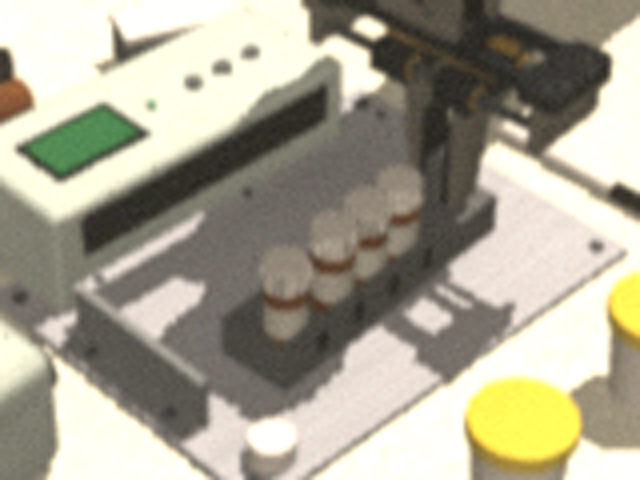

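```bash
python3 - <<'E'
from h import *
R=tool(RY,0,1); H=np.array([.6227,.0397,.006]); u=np.array([np.cos(RY),np.sin(RY),0]); n=np.array([-u[1],u[0],0])
z=env.sense()['ee_pos'][2]
def T(a,b): 
    q=carr([-.076,0,0],H,RY)-a*u+b*n; q[2]=z; return q
env.movel(T(.014,.010),R,rate=.06); env.pause(.2); s=env.sense(); print(s['t'],s['ee_pos'],T(.014,.010),np.round(s['wrist_force'],2),np.round(s['moment'],2))
for c,box in (('top',(262,125,402,275)),('scene',(230,150,390,270))):
    p,dd=viewer.read_camera(c); np.save(f'{c}7.npy',dd); crop(c,p,box,f'pics/{c}7.png',4)
P=pts('top',np.load('top7.npy')).reshape(-1,3); 
E
```

```text
16.9917 [0.53359206 0.05475255 0.03896499] [0.53346159 0.05507877 0.03897297] [ 1.19 -1.92  0.04] [-0.31 -0.13 -0.15]
```

View pics/scene7.png

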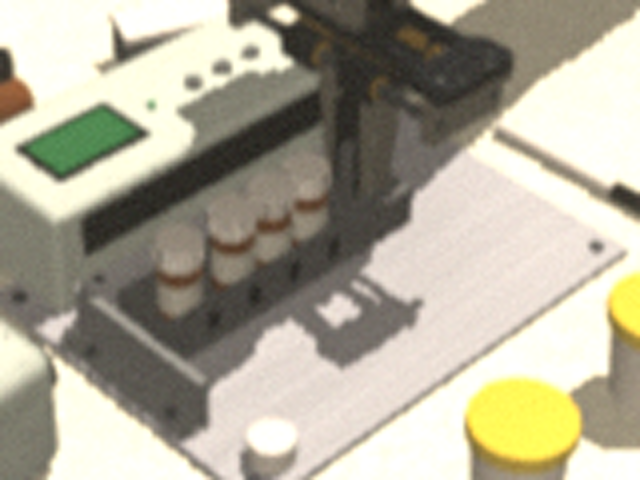

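View pics/top7.png

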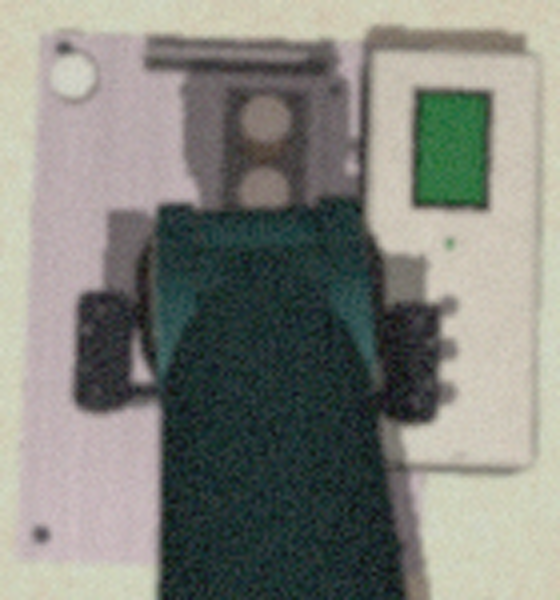

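```bash
cat >> h.py <<'E'
H=np.array([.6227,.0397,.006]); u=np.array([np.cos(RY),np.sin(RY),0]); n=np.array([-u[1],u[0],0]); ZT=.03897
def T(a,b):
    q=carr([-.076,0,0],H,RY)-a*u+b*n; q[2]=ZT; return q
def st(f0):
    s=env.sense(); f=np.array(s['wrist_force'])-f0; e=np.array(s['ee_pos'])-T(0,0)
    yaw=np.arctan2(-s['tcp_rot'][0][2],s['tcp_rot'][1][2])
    return s['t'],f@u,f@n,f[2],-(e@u),e@n,yaw,np.array(s['moment'])[2]
E
python3 - <<'E'
from h import *
R=tool(RY-.006,0,1)
f0=np.array(env.sense()['wrist_force']); print(f0)
np.save('f0.npy',f0)
for b in np.arange(.009,-.006,-.001):
    env.movel(T(.014,b),R,rate=.02); env.pause(.05); r=st(f0); print(round(b,4),np.round(r,4))
    if r[2]>10: break
p,dd=viewer.read_camera('scene'); crop('scene',p,(230,150,390,270),'pics/scene8.png',4)
E
```

```text
[ 0.60726369 -1.47652104 -0.44954129]
0.009 [ 1.73917e+01 -2.07700e-01  2.65710e+00 -9.88000e-01  1.40000e-02
  9.60000e-03 -6.52000e-02  6.72000e-02]
0.008 [ 1.76917e+01 -9.61800e-01  4.19990e+00  1.14580e+00  1.41000e-02
  8.60000e-03 -6.53000e-02  1.54600e-01]
0.007 [ 1.79917e+01 -1.87400e+00  2.83650e+00  1.78800e-01  1.41000e-02
  7.00000e-03 -6.59000e-02  1.85200e-01]
0.006 [ 1.82917e+01 -1.45190e+00  3.51300e+00  9.36800e-01  1.41000e-02
  5.80000e-03 -6.62000e-02  1.21700e-01]
0.005 [ 1.85917e+01 -7.59700e-01  3.09470e+00  9.23100e-01  1.40000e-02
  4.90000e-03 -6.61000e-02  1.11900e-01]
0.004 [ 1.88917e+01 -3.94000e-02  3.55840e+00 -9.68000e-02  1.39000e-02
  3.80000e-03 -6.62000e-02  1.04200e-01]
0.003 [ 1.91917e+01 -1.49320e+00  3.22050e+00  1.57970e+00  1.40000e-02
  2.90000e-03 -6.61000e-02  1.77300e-01]
0.002 [ 1.94917e+01 -7.01500e-01  4.10220e+00  1.53470e+00  1.40000e-02
  1.90000e-03 -6.61000e-02  1.81400e-01]
0.001 [ 1.97917e+01 -8.97300e-01  3.08210e+00  6.06200e-01  1.40000e-02
  9.00000e-04 -6.61000e-02  1.53100e-01]
0.0 [ 2.00917e+01 -1.45000e-02  3.47690e+00  7.96800e-01  1.40000e-02
 -1.00000e-04 -6.61000e-02  1.31200e-01]
-0.001 [ 2.03917e+01 -1.21700e-01  3.44920e+00  1.67870e+00  1.40000e-02
 -1.10000e-03 -6.60000e-02  1.87200e-01]
-0.002 [ 2.06917e+01 -2.11400e+00  4.42940e+00  2.07330e+00  1.41000e-02
 -1.80000e-03 -6.55000e-02  3.44400e-01]
-0.003 [ 2.09917e+01 -1.26350e+00  6.01170e+00  2.75020e+00  1.41000e-02
 -2.30000e-03 -6.52000e-02  4.20500e-01]
-0.004 [ 2.12917e+01 -1.86490e+00  8.81690e+00  1.77930e+00  1.41000e-02
 -2.30000e-03 -6.46000e-02  4.24400e-01]
-0.005 [ 2.15917e+01 -8.50100e-01  1.18460e+01  1.66960e+00  1.41000e-02
 -2.30000e-03 -6.40000e-02  3.62700e-01]
```

View pics/scene8.png

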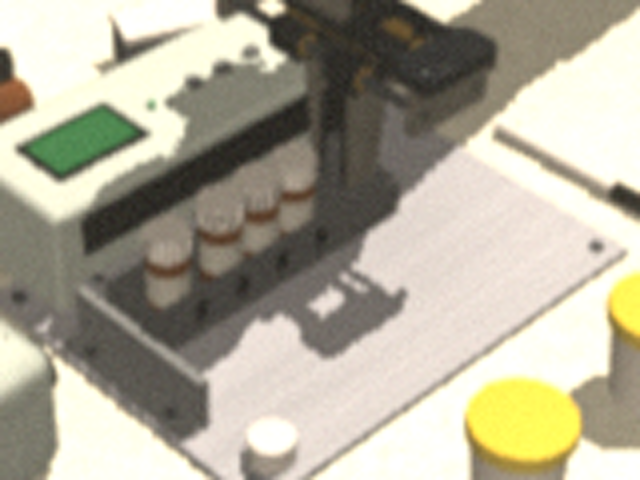

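```bash
python3 - <<'E'
from h import *
R=tool(RY-.006,0,1); f0=np.load('f0.npy')
env.movel(T(.014,-.0035),R,rate=.02)
env.movel(T(.004,-.0035),R,rate=.02); print(np.round(st(f0),4))
for a in np.arange(.003,-.010,-.001):
    env.movel(T(a,-.0035),R,rate=.02); env.pause(.05); r=st(f0); print(round(a,4),np.round(r,4))
    if r[1]<-12: break
E
```

```text
[ 2.25417e+01 -6.83060e+00  7.58730e+00  7.77610e+00  6.10000e-03
 -2.30000e-03 -6.49000e-02  3.24100e-01]
0.003 [ 2.28417e+01 -7.50080e+00  8.01270e+00  9.82230e+00  5.40000e-03
 -2.20000e-03 -6.49000e-02  3.73400e-01]
0.002 [ 2.31417e+01 -9.05760e+00  7.40780e+00  8.35630e+00  4.40000e-03
 -2.20000e-03 -6.48000e-02  3.08000e-01]
0.001 [ 2.34417e+01 -8.10290e+00  7.77890e+00  8.03300e+00  3.40000e-03
 -2.20000e-03 -6.50000e-02  3.35600e-01]
0.0 [ 2.37417e+01 -7.35650e+00  8.33050e+00  7.82150e+00  2.40000e-03
 -2.20000e-03 -6.49000e-02  3.28400e-01]
-0.001 [ 2.40417e+01 -7.42180e+00  6.61620e+00  8.09770e+00  1.40000e-03
 -2.20000e-03 -6.48000e-02  3.59200e-01]
-0.002 [ 2.43417e+01 -7.36950e+00  8.10350e+00  8.26950e+00  4.00000e-04
 -2.20000e-03 -6.48000e-02  3.28600e-01]
-0.003 [ 2.46417e+01 -6.99770e+00  8.39920e+00  7.13760e+00 -6.00000e-04
 -2.20000e-03 -6.48000e-02  3.52900e-01]
-0.004 [ 2.49417e+01 -7.22510e+00  8.45710e+00  7.74300e+00 -1.60000e-03
 -2.20000e-03 -6.48000e-02  3.21700e-01]
-0.005 [ 2.52417e+01 -9.32560e+00  7.76820e+00  1.24009e+01 -1.60000e-03
 -2.20000e-03 -6.49000e-02  3.64800e-01]
-0.006 [ 2.55417e+01 -1.27755e+01  7.69520e+00  1.42447e+01 -1.60000e-03
 -2.20000e-03 -6.49000e-02  3.53800e-01]
```

Both stops found (hard stop at b = -2.2 mm and a = -1.6 mm). I'll press more firmly on both, then check.

```bash
python3 - <<'E'
from h import *
R=tool(RY-.006,0,1); f0=np.load('f0.npy')
print(env.sense()['ee_pos'][2],ZT)
for a,b in ((-.007,-.005),(-.0085,-.0065)):
    env.movel(T(a,b),R,rate=.02); env.pause(.2); r=st(f0); s=env.sense(); print(a,b,np.round(r,4),s['ee_pos'][2].round(4),s['gripper_width'],np.round(np.array(s['tcp_rot'])[:,1],4))
for c,box in (('top',(262,125,402,275)),('scene',(230,150,350,270))):
    p,dd=viewer.read_camera(c); np.save(f'{c}9.npy',dd); crop(c,p,box,f'pics/{c}9.png',4 if c=='top' else 5)
    cv2.imwrite(f'pics/{c}9full.png',p[:,:,::-1])
E
```

```text
0.03892004631536053 0.03897
-0.007 -0.005 [ 2.59917e+01 -1.50634e+01  1.01114e+01  1.56855e+01 -1.70000e-03
 -2.20000e-03 -6.39000e-02  2.73500e-01] 0.0389 0.013749566896493943 [-0.0104  0.0033 -0.9999]
-0.0085 -0.0065 [ 2.64500e+01 -1.79697e+01  1.42197e+01  1.86696e+01 -1.70000e-03
 -2.20000e-03 -6.28000e-02  1.98500e-01] 0.0388 0.014039622142984844 [-0.0132  0.005  -0.9999]
```

View pics/scene9.png

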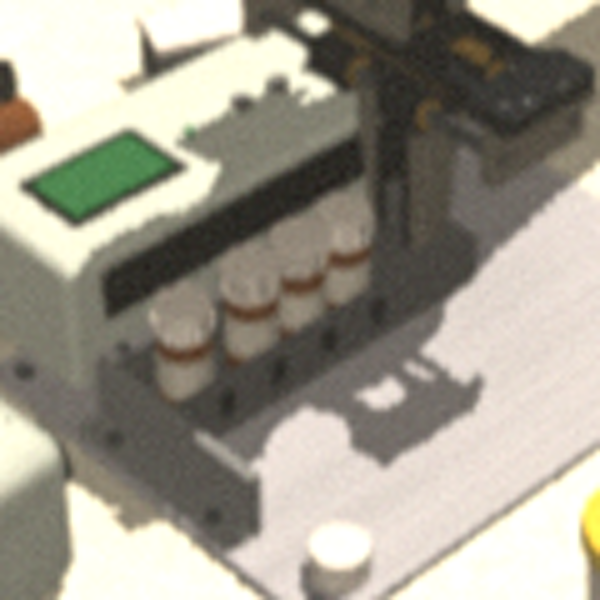

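View pics/top9.png

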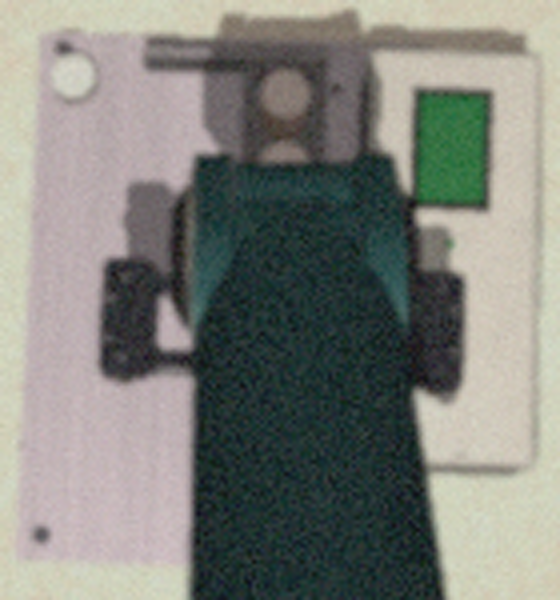

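```bash
python3 - <<'E'
from h import *
Q=pts('scene',np.load('scene9.npy')).reshape(-1,3)
for lo,hi in ((.028,.037),(.012,.030)):
  k=(Q[:,2]>lo)&(Q[:,2]<hi)&(Q[:,1]>.045)&(Q[:,1]<.09)&(Q[:,0]>.55)&(Q[:,0]<.71); q=Q[k]; a=[]
  for x in np.arange(.56,.70,.008):
    b=q[abs(q[:,0]-x)<.004]
    if len(b)>2: a.append((x,b[:,1].max()))
  a=np.array(a); c=np.polyfit(a[:,0],a[:,1],1); print('carrier +y edge slope',c[0].round(4),'res',np.std(a[:,1]-np.polyval(c,a[:,0])).round(4), 'y@.62',np.polyval(c,.62).round(4))
i=cv2.imread('pics/top9full.png')[:,:,::-1]; crop('top',i,(305,125,375,175),'pics/top9z.png',10,3)
# vials heights
for x0 in np.array([-.03,0,.03,.071]):
    g=carr([x0,0,.069],H,RY); k=(np.hypot(*(Q[:,:2]-g[:2]-[0,.003]).T)<.009)&(Q[:,2]>.06); print(x0,k.sum(),np.median(Q[k],axis=0).round(4) if k.sum() else '')
for nme in ['vial1','spare_cap','marker_pen']:
    print(nme,[(np.round(r['at'],4).tolist(),round(r['score'],2)) for r in tip_of('scene',nme)])
E
```

```text
carrier +y edge slope -0.0559 res 0.001 y@.62 0.067
carrier +y edge slope -0.0551 res 0.0005 y@.62 0.0677
-0.03 364 [0.5884 0.0451 0.3046]
0.0 28 [0.6228 0.0443 0.0728]
0.03 29 [0.6524 0.0409 0.0727]
0.071 30 [0.6949 0.0384 0.0724]
vial1 [([0.5931, 0.0441, 0.0167], 0.65), ([0.6522, 0.0354, 0.0162], 0.64), ([0.6227, 0.038, 0.0149], 0.57)]
spare_cap [([0.7217, 0.1577, 0.0048], 0.64)]
marker_pen [([0.3896, 0.125, -0.002], 0.57)]
```

View pics/top9z.png

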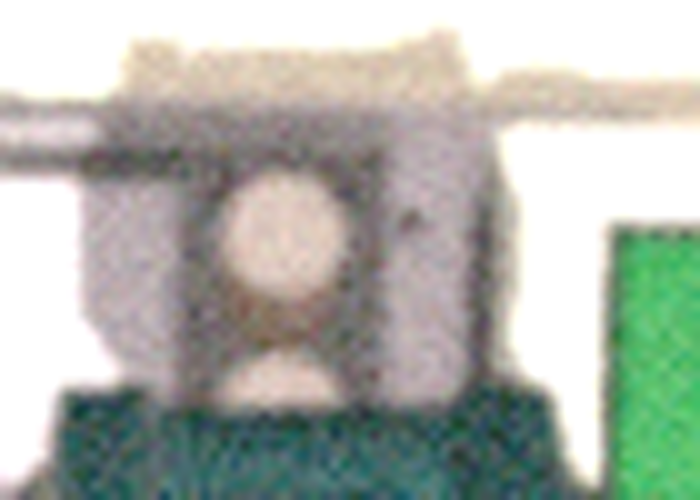

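View pics/scene9full.png

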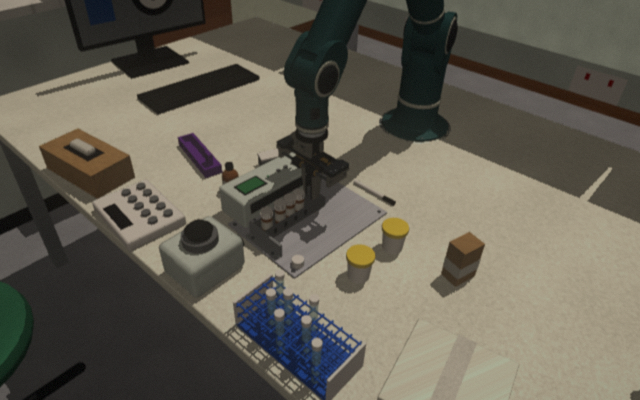

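The four vials stand at equal heights and the bystanders haven't moved. But the yaw moment fell from 0.42 to 0.20, and the carrier edge measures -0.056 rad against the rail's -0.060, so the front end may have eased off the rail. I'll test by turning the tool slightly toward the rail.

```bash
python3 - <<'E'
from h import *
f0=np.load('f0.npy')
def edge():
    p,dd=viewer.read_camera('scene'); Q=pts('scene',dd).reshape(-1,3)
    k=(Q[:,2]>.012)&(Q[:,2]<.030)&(Q[:,1]>.045)&(Q[:,1]<.09)&(Q[:,0]>.55)&(Q[:,0]<.71); q=Q[k]; a=[]
    for x in np.arange(.56,.70,.008):
        b=q[abs(q[:,0]-x)<.004]
        if len(b)>2: a.append((x,b[:,1].max()))
    a=np.array(a); return np.polyfit(a[:,0],a[:,1],1)[0].round(4)
for dy in (-.010,-.014,-.018,-.022,-.026,-.030):
    R=tool(RY+dy,0,1); env.movel(T(-.0085,-.0065),R,rate=.02); env.pause(.15); r=st(f0); print(dy,np.round(r,4),env.sense()['gripper_width'].__round__(4),edge())
E
```

```text
-0.01 [ 2.71000e+01 -1.74649e+01  1.33164e+01  1.87277e+01 -1.70000e-03
 -2.20000e-03 -6.65000e-02  3.01900e-01] 0.014 -0.0543
-0.014 [ 2.75500e+01 -1.79192e+01  1.30564e+01  1.80071e+01 -1.70000e-03
 -2.20000e-03 -7.02000e-02  3.87600e-01] 0.0136 -0.0515
-0.018 [ 2.80000e+01 -1.79831e+01  1.32628e+01  1.88865e+01 -1.80000e-03
 -2.20000e-03 -7.42000e-02  4.37400e-01] 0.014 -0.0622
-0.022 [ 2.84500e+01 -1.78790e+01  1.31319e+01  1.91657e+01 -1.80000e-03
 -2.20000e-03 -7.80000e-02  5.34000e-01] 0.0141 -0.0506
-0.026 [ 2.89000e+01 -1.82099e+01  1.30022e+01  1.81498e+01 -1.70000e-03
 -2.20000e-03 -8.19000e-02  5.23400e-01] 0.014 -0.0641
-0.03 [ 2.93500e+01 -1.74409e+01  1.38592e+01  1.83122e+01 -1.80000e-03
 -2.20000e-03 -8.59000e-02  5.07700e-01] 0.0142 -0.0619
```

The tool turned 0.02 rad while the carrier stayed put. The moment rose and then levelled off at about 0.5 N m, which means the front end is pressed to the rail and the pads are yielding on the tab. One last look before handing in.

```bash
python3 - <<'E'
from h import *
f0=np.load('f0.npy'); env.pause(.3)
S=[]
for k in range(6):
    p,dd=viewer.read_camera('scene'); Q=pts('scene',dd).reshape(-1,3)
    k=(Q[:,2]>.012)&(Q[:,2]<.037)&(Q[:,1]>.045)&(Q[:,1]<.09)&(Q[:,0]>.55)&(Q[:,0]<.71); q=Q[k]
    a=np.array([(x,q[abs(q[:,0]-x)<.004][:,1].max()) for x in np.arange(.56,.70,.008)]); S.append(np.polyfit(*a.T,1)[0])
print('slope',np.mean(S).round(4),np.std(S).round(4)); crop('scene',p,(230,150,350,270),'pics/sceneA.png',5)
p,dd=viewer.read_camera('top');crop('top',p,(305,125,375,175),'pics/topA.png',10,3)
print(np.round(st(f0),4),env.sense()['wrist_force'])
E
```

```text
slope -0.0573 0.0028
[ 3.00500e+01 -1.71173e+01  1.49496e+01  1.80899e+01 -1.80000e-03
 -2.20000e-03 -8.58000e-02  5.19100e-01] [-15.58282212  14.47263379  17.64038864]
```

View pics/sceneA.png

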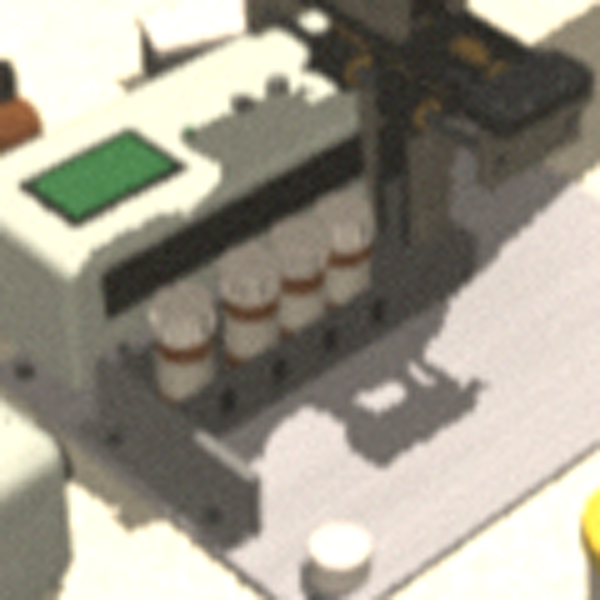

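View pics/topA.png

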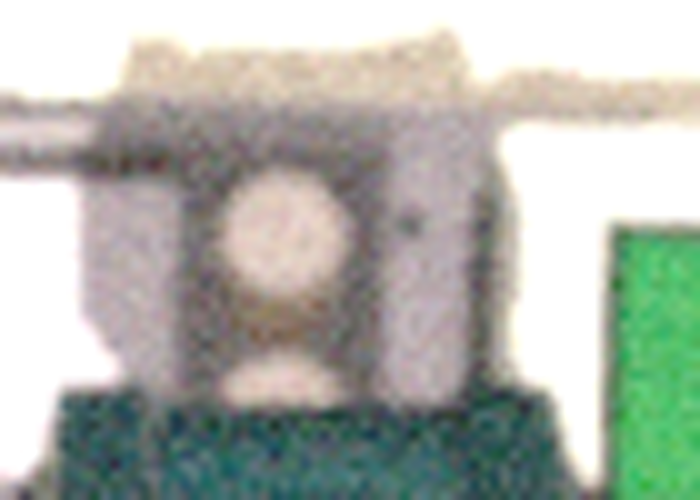

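```bash
python3 - <<'E'
from h import *
print(workorder.finish_job()); 
E
```

```text
the job is handed in; nothing more can be done
None
```

The slumped vial is back upright in the free end of the lane and let go. The carrier is pressed into the corner of the deck with all four vials standing. I handed the job in at about 30 s of the 54 s allowed, with the gripper still holding the carrier's tab.

**What I did:** I gripped the vial by its cap, lifted it, turned it 50° and lowered it at carrier x ≈ 71 mm until it touched the lane floor. I then gripped the tab, slid the carrier against the side rail and along it to the end stop, and kept pressing.

**Last checks:**
- **Contact:** position stopped hard at both stops. The wrist read about 15 N towards the rail and 17 N towards the end stop. That includes roughly 3 N and 7 N of sliding drag, so about 10 N or more net on each. The gripper also pressed down with about 18 N.
- **Vials:** all four appear upright in the last scene picture. Depth checked three of them shortly before, at equal cap height; the gripper hid vial 1 from that check.
- **Bystanders:** nothing else appeared to have moved in the full scene picture taken about 3 s before hand-in.

**Where checks disagreed:**
- **Rail flushness:** after I pressed harder, the yaw moment dropped and the carrier's edge read -0.056 rad against -0.060 rad for the rail. I turned the tool about 0.02 rad towards the rail until the moment levelled off near 0.5 N m, which I take as flush along the rail. The final camera reading was -0.057 ± 0.003 rad. That agrees with the rail within its noise, but cannot rule out a gap of under 1 mm.
- **Camera offset:** the two cameras differed by about 4 mm in y. I relied on contact forces rather than the pictures for the final fit.

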